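Shut the cap hopper's gate

ROBOT

A 6-joint arm with a two-finger parallel gripper is mounted at the origin on the work surface. World frame = base frame: x ahead of the robot, y to its left, z up, the work surface at z = 0. Lengths are in m, angles in degrees, forces in N, time in s.
With the tool pointing down it reaches from about 0.4 to 0.825 m from the base axis. Payload 7 kg.
Tool frame: the origin (TCP) lies at the very end of the fingers, on their centre line; the grasp point (between the pads) lies 19 mm behind it; z points along the fingers, y is the line along which they close (so a half turn about z gives the same grasp; the last joint's range is limited). The gripper opens to 88 mm and grips with 3 to 60 N. Pads are 19 mm wide; open, the fingers measure 130 mm over their backs; the gripper's body (78 mm by 193 mm) begins 47 mm behind the grasp point.
Start: joints at [84.632, 20.546, 0.682, 0, -70.136, -16.507], TCP at [0.252, 0.626, 0.227] pointing down, gripper open.
Joint ranges: [-176.03, 176.03], [-82.01, 121.73], [-58.28, 71.71], [-173.87, 95.51], [-174.79, -0.11], [-173.66, 173.66]. Speed limits (degrees/s): [136.94, 136.94, 172.46, 180, 180, 180].

INTERFACE

Orientations are given as [roll, pitch, yaw] about the fixed x, y, z axes, in that order (R = Rz(yaw) Ry(pitch) Rx(roll)).
In Python, from plant import ctrl, cams, workorder gives the robot as it stands.
- The arm moves only by the tool play_rows, never from a script. Its argument "motion" is a list of rows, each an object of numbers: "x", "y", "z": the shift along the tool's x, y, z normalised to -1 to 1, where 1 is 0.025 m; "rx", "ry", "rz": the turn, a rotation vector about the tool's x, y, z normalised to -1 to 1, where 1 is 4 degrees. A call has 1 to 20 rows; each row shifts and turns the commanded pose from where the row before left it, along the tool's axes as they then stand; what a row does not reach is not made up. A row lasts 1/8 s, in which the tool goes at most 62.5 mm and 10.7 degrees, less where a joint would pass 70% of its speed; a pose out of reach is approached as far as the arm can. A call with a number of a shift or a turn outside -1 to 1 is refused whole. A call with a gripper value outside its range is refused whole. "fingers" is the opening, from -1 (shut) to 1 (fully open), set as the call begins (left out, the last holds). The fingers move at their own pace and stop on an object; the grip force is fixed at half the most. Time passes only in rows, so rows that do not move let the fingers close. It gives the time, the measured TCP pose, the force, the opening and the grip force at its end, in the units of the state.
- ctrl.get_obs(): the state, without advancing time (a new reading comes with each control period).
- cams.snapshot(name): name is "scene" or "side" or "wrist"; returns the picture (480x640x3 uint8, blue, green, red); there is no depth.
- cams.get_calibration(name): a dict with "vertical_fov" (degrees; the focal length in pixels is half the picture's height over the tangent of half this angle, whatever the lens; pixels are square), "cx", "cy" (the principal point, pixels), "position" and "rotation" of the camera in the world. Camera axes: x right, y up, looking along -z (the intrinsics and any distortion apply to the point x, -y, -z); pixel columns grow to the right and rows downward; lengths in m; the calibration is good to about 2 mm. A picture is of the moment at which its call begins: read the wrist's pose just before it. get_calibration takes no time and is no camera call; for the wrist camera it gives the pose at the moment of the call.
- workorder.close_job(): hands the job in; it is judged then, once.
The state is a dict: "clock": time; "joint_pos": joint angles; "qvel": joint speeds; "tau": joint torques, N m; "tool_pos": TCP position; "orientation": TCP orientation; "force": force on the tool from outside, world axes, zero at the start; "moment": the same for the moment, N m; "opening": finger opening in m; "gripper_force": force on a finger pad.
Only numpy, scipy, OpenCV 4.12 (cv2) and the standard library are available. Lean on these libraries where they do the work, as an engineer would, in place of code of your own. Each camera call takes 0.05 s, during which the arm holds its last target. There are 200 camera calls.

TASK

The round cap hopper has fed enough bottle caps: push the sliding gate under the round hopper fully home, until its spring catch snaps in behind it, and let go. The square hopper beside it is still feeding, so leave its gate open just as it is.

Things in the scene. Friction and masses are not known exactly. Their poses are not given: they have to be found in the camera images.
- round_tab (a point): Upright push plate on the outer end of the ROUND hopper's gate (steel hopper 122 mm across, rim 169 mm high). Plate 56 wide, 8 thick, 80 to 140 mm above the table. This point: middle of its outer face (away from the hopper), 112 mm high; its x axis points level along the track to the hopper, the way to push; y along the width, z up. Shut, this face is 94 mm from the hopper. The stand is fixed.
- round_gate (a joint): How far the round hopper's gate is open (m): 0 = home against its rigid stop; starts 0.055 to 0.085 open. About 5 N of friction; stays where left. Below about 0.037 a side lug on it pushes the spring catch aside (push 10 to 15 N in all); at about 0.0045 the catch snaps in behind the lug and the gate can come back no further than 0.008. Pushing hard on the stop does no harm.
- round_catch (a joint): The round hopper's spring catch: dark steel finger, 45 mm long, 85 to 95 mm above the table, pivoted 80 mm to the left of the track's middle as one looks along the push. Angle (rad): 0 = sprung in, both before the lug reaches it and after it has snapped in behind it; 0.2 to 0.35 while held aside. It works by itself. On the track nothing but the push plate is over 100 mm high.
- square_tab (a point): The like point (middle of the push plate's outer face, same axes, sizes and heights) on the other, like feeder, the one with the SQUARE steel hopper, 116 by 116 mm. Both feeders stand side by side on the table, either one on the left. This gate is open too and must stay so.

How it is judged:
By the outcome, as a careful person would: the job done as asked, in the order asked, and still so for the second after the job is handed in, with the robot touching nothing.
It also fails if it takes over 38 s, if anything falls off the work surface, if the arm or the gripper's body presses on something with over 40 N, if the wrist force passes 120 N, or if a joint passes its speed limit or range.

## Working session

There is one attempt and no reset: what is moved stays moved. The work goes in short steps, Python scripts to look and compute and a tool call to move; the robot and the scene stay as the last step left them, time stands still between calls to the robot, and variables do not carry over. Pictures are saved under pics/ and viewed, at most 10 in all, crops included, and the job is handed in when it is done.

Besides the shell and the picture viewer there is one more tool, called after "Call:" in YAML: its name, and indented under it one key for each argument. play_rows: Moves the arm, as the interface text tells. Its arguments: {"type":"object","properties":{"motion":{"type":"array"},"fingers":{"type":"number"}},"required":["motion"]}

```bash
mkdir -p pics; python3 - <<'E'
from plant import ctrl,cams
import cv2,json
for n in("scene","side"):
    cv2.imwrite(f"pics/{n}0.png",cams.snapshot(n)); print(n,cams.get_calibration(n))
print(ctrl.get_obs())
E
```

```text
scene {'vertical_fov': 57.327965802840104, 'cx': 314.58571059805735, 'cy': 238.7005333200826, 'position': array([ 0.84839133, -0.36326824,  0.59412583]), 'rotation': array([43.06192141, -0.75064529, 32.48551762])}
side {'vertical_fov': 52.36120615207123, 'cx': 311.99356501301503, 'cy': 230.17711293158357, 'position': array([ 0.1859789 , -0.58453857,  0.67461656]), 'rotation': array([ 51.72557854,  -1.24141544, -33.81279638])}
{'clock': 0.1, 'joint_pos': array([ 8.46308073e+01,  2.05883219e+01,  6.39161320e-01, -1.85177092e-02,
       -7.01352254e+01, -1.65062882e+01]), 'qvel': array([-0.03538267, -0.05186275,  0.12032517,  0.09071095, -0.07114042,
       -0.03440497]), 'tau': array([-2.70290860e-03, -5.84163773e+01,  2.93749416e+01,  7.01546252e+00,
        1.01930456e-02, -4.34076003e-05]), 'tool_pos': array([0.25136306, 0.625983  , 0.22570378]), 'orientation': array([ 1.79914145e+02, -7.28685808e-03, -2.18817807e+01]), 'force': array([ 0.40758929, -0.3622691 , -0.66901127]), 'moment': array([-0.02858057, -0.03772123, -0.0031788 ]), 'gripper_force': 0.0, 'opening': 0.08750266497266501}
```

View pics/scene0.png

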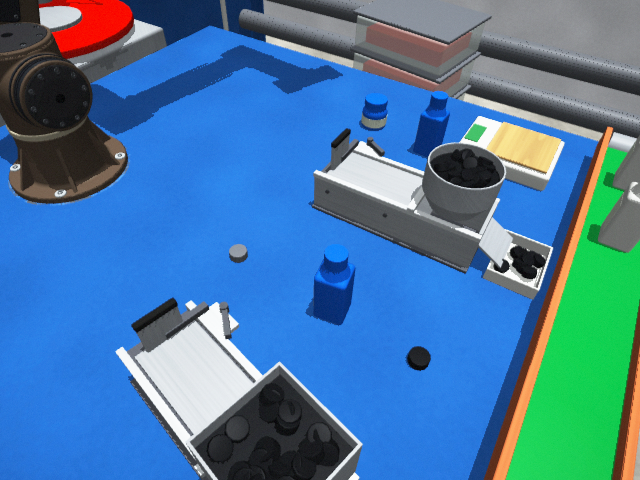

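View pics/side0.png

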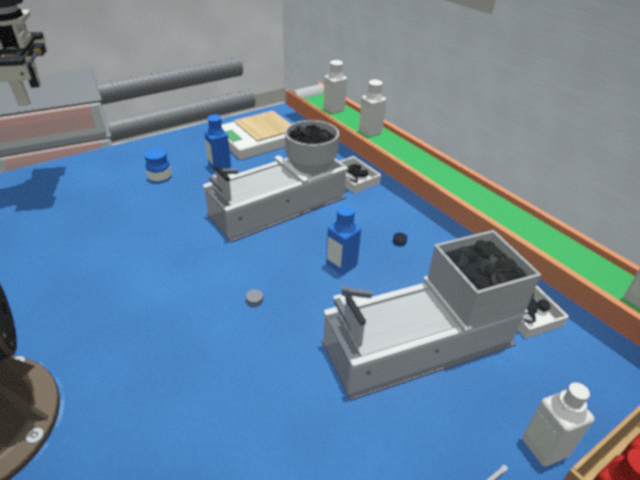

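The scene view shows the round hopper at (463,185) with its push plate at about (341,146). The square hopper is in the foreground at (275,430). In the side view the round hopper is at (312,145) and its plate at (221,183). I'll enlarge both.

```bash
python3 - <<'E'
import cv2,numpy as np
a=cv2.imread("pics/scene0.png")[115:275,300:520]; b=cv2.imread("pics/side0.png")[110:240,195:355]
cv2.imwrite("pics/c1.png",cv2.resize(a,(770,560),interpolation=cv2.INTER_CUBIC))
cv2.imwrite("pics/c2.png",cv2.resize(b,(640,520),interpolation=cv2.INTER_CUBIC))
E
```

```text
(no output)
```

View pics/c1.png

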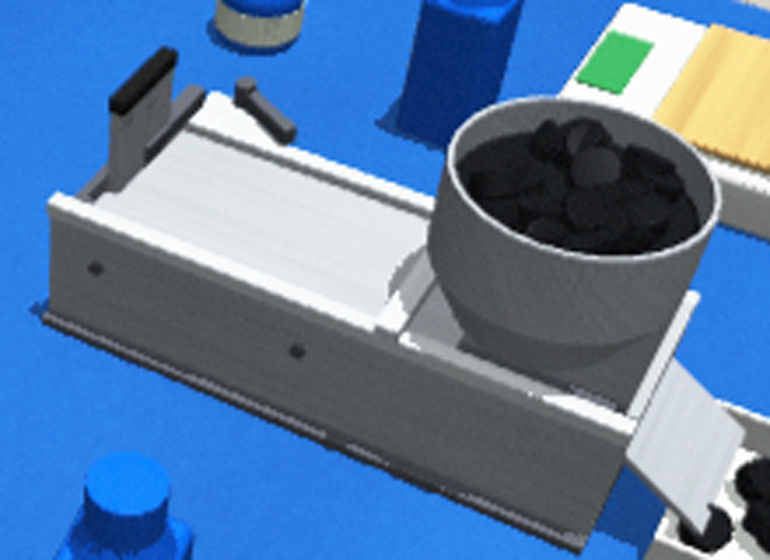

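View pics/c2.png

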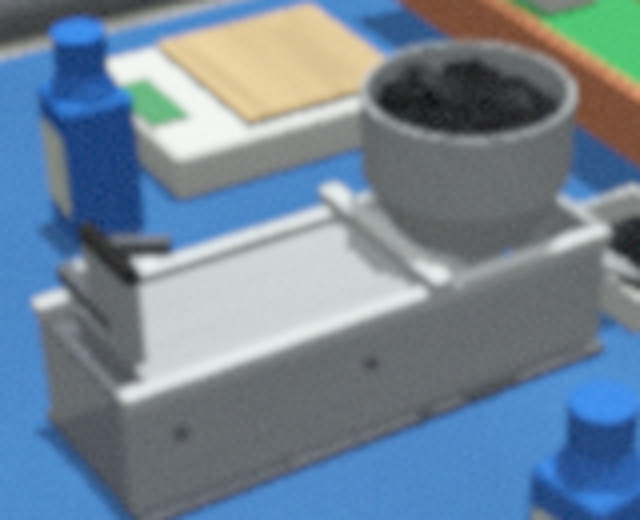

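```bash
cat > h.py <<'E'
import numpy as np
from plant import ctrl,cams
from scipy.spatial.transform import Rotation as R
def ray(n,u,v,z=None):
    c=cams.get_calibration(n); f=240/np.tan(np.radians(c["vertical_fov"]/2))
    M=R.from_euler('xyz',c["rotation"],degrees=True).as_matrix() if np.size(c["rotation"])==3 else np.array(c["rotation"])
    d=M@np.array([(u-c["cx"])/f,-(v-c["cy"])/f,-1.]); p=np.array(c["position"])
    return (p,d/np.linalg.norm(d)) if z is None else p+d*(z-p[2])/d[2]
E
python3 - <<'E'
from h import *
np.set_printoptions(precision=4,suppress=True)
S=lambda u,v:("scene",300+u/3.5,115+v/3.5); D=lambda u,v:("side",195+u/4,110+v/4)
for k,p,z in [("rim",S(584,180),.169),("rim",D(470,92),.169),("rimL",S(447,150),.169),("rimR",S(720,200),.169),("rimL",D(362,95),.169),("rimR",D(578,95),.169),
 ("plate near",S(110,100),.14),("near inner",S(120,113),.14),("far outer",S(165,47),.14),("far inner",S(178,53),.14),
 ("near outer",D(133,283),.14),("far outer",D(83,230),.14),
 ("base a",S(45,318),0),("base b",S(580,550),0),("base a",D(150,518),0),("base b",D(603,347),0)]:
    print(k,p[0],ray(*p,z))
E
```

```text
rim scene [0.757  0.2381 0.169 ]
rim side [0.748  0.2329 0.169 ]
rimL scene [0.6965 0.2249 0.169 ]
rimR scene [0.8128 0.2577 0.169 ]
rimL side [0.6946 0.2612 0.169 ]
rimR side [0.7976 0.1984 0.169 ]
plate near scene [0.5262 0.2095 0.14  ]
near inner scene [0.5362 0.2027 0.14  ]
far outer scene [0.5257 0.267  0.14  ]
far inner scene [0.5342 0.2658 0.14  ]
near outer side [0.5194 0.1958 0.14  ]
far outer side [0.5201 0.2558 0.14  ]
base a scene [0.5058 0.1829 0.    ]
base b scene [0.8195 0.1861 0.    ]
base a side [0.5101 0.1827 0.    ]
base b side [0.8176 0.1836 0.    ]
```

The plate's outer face is at about (0.524, 0.234), the push runs along +x, and the gate is about 73 mm open. I'll shut the fingers, turn to yaw 0 and move to a point behind the plate.

Call:
play_rows:
  motion:
    - {"rz": -1}
    - {"rz": -1}
    - {"rz": -1}
    - {"rz": -1}
    - {"rz": -1}
    - {"rz": -0.47}
  fingers: -1

```text
$.motion[0]: bad value
```

Call:
play_rows:
  motion:
    - {"x": 0.58,"y": 0.98}
    - {"x": 0.58,"y": 0.98}
    - {"x": 0.58,"y": 0.98}
    - {"x": 0.58,"y": 0.98}
    - {"x": 0.58,"y": 0.98}
    - {"x": 0.58,"y": 0.98}
    - {"x": 0.58,"y": 0.98}
    - {"x": 0.58,"y": 0.98}
    - {"x": 0.58,"y": 0.98}
    - {"x": 0.58,"y": 0.98}
    - {"x": 0.58,"y": 0.98}
    - {"x": 0.58,"y": 0.98}
    - {"x": 0.58,"y": 0.98}
    - {"x": 0.58,"y": 0.98}
    - {"x": 0.58,"y": 0.98}
    - {"x": 0.58,"y": 0.98}
    - {}
    - {}

```text
$.motion[0]: bad value
```

Call:
play_rows:
  motion:
    - {"x": 0,"y": 0,"z": 0,"rx": 0,"ry": 0,"rz": -1}
    - {"x": 0,"y": 0,"z": 0,"rx": 0,"ry": 0,"rz": -1}
    - {"x": 0,"y": 0,"z": 0,"rx": 0,"ry": 0,"rz": -1}
    - {"x": 0,"y": 0,"z": 0,"rx": 0,"ry": 0,"rz": -1}
    - {"x": 0,"y": 0,"z": 0,"rx": 0,"ry": 0,"rz": -1}
    - {"x": 0,"y": 0,"z": 0,"rx": 0,"ry": 0,"rz": -0.47}
    - {"x": 0,"y": 0,"z": 0,"rx": 0,"ry": 0,"rz": 0}
  fingers: -1

```text
clock: 0.98
tool_pos: [0.2515, 0.6262, 0.2263]
orientation: [180.0, 0.0, -0.0]
force: [0.7, 0.3, 0.4]
opening: 0.0231
gripper_force: 0.0
```

Call:
play_rows:
  motion:
    - {"x": 0.58,"y": 0.98,"z": 0,"rx": 0,"ry": 0,"rz": 0}
    - {"x": 0.58,"y": 0.98,"z": 0,"rx": 0,"ry": 0,"rz": 0}
    - {"x": 0.58,"y": 0.98,"z": 0,"rx": 0,"ry": 0,"rz": 0}
    - {"x": 0.58,"y": 0.98,"z": 0,"rx": 0,"ry": 0,"rz": 0}
    - {"x": 0.58,"y": 0.98,"z": 0,"rx": 0,"ry": 0,"rz": 0}
    - {"x": 0.58,"y": 0.98,"z": 0,"rx": 0,"ry": 0,"rz": 0}
    - {"x": 0.58,"y": 0.98,"z": 0,"rx": 0,"ry": 0,"rz": 0}
    - {"x": 0.58,"y": 0.98,"z": 0,"rx": 0,"ry": 0,"rz": 0}
    - {"x": 0.58,"y": 0.98,"z": 0,"rx": 0,"ry": 0,"rz": 0}
    - {"x": 0.58,"y": 0.98,"z": 0,"rx": 0,"ry": 0,"rz": 0}
    - {"x": 0.58,"y": 0.98,"z": 0,"rx": 0,"ry": 0,"rz": 0}
    - {"x": 0.58,"y": 0.98,"z": 0,"rx": 0,"ry": 0,"rz": 0}
    - {"x": 0.58,"y": 0.98,"z": 0,"rx": 0,"ry": 0,"rz": 0}
    - {"x": 0.58,"y": 0.98,"z": 0,"rx": 0,"ry": 0,"rz": 0}
    - {"x": 0.58,"y": 0.98,"z": 0,"rx": 0,"ry": 0,"rz": 0}
    - {"x": 0.58,"y": 0.98,"z": 0,"rx": 0,"ry": 0,"rz": 0}
    - {"x": 0,"y": 0,"z": 0,"rx": 0,"ry": 0,"rz": 0}
    - {"x": 0,"y": 0,"z": 0,"rx": 0,"ry": 0,"rz": 0}

```text
clock: 3.22
tool_pos: [0.4836, 0.2338, 0.2266]
orientation: [-180.0, -0.0, -0.0]
force: [0.2, 0.6, 0.3]
opening: 0.0003
gripper_force: 0.0
```

```bash
python3 - <<'E'
from plant import cams
import cv2
a=cams.snapshot("scene")[40:280,260:520]; b=cams.snapshot("side")[60:300,130:390]
cv2.imwrite("pics/m1.png",cv2.resize(cv2.hconcat([a,b]),(800,369),interpolation=cv2.INTER_CUBIC))
E
```

```text
(no output)
```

View pics/m1.png

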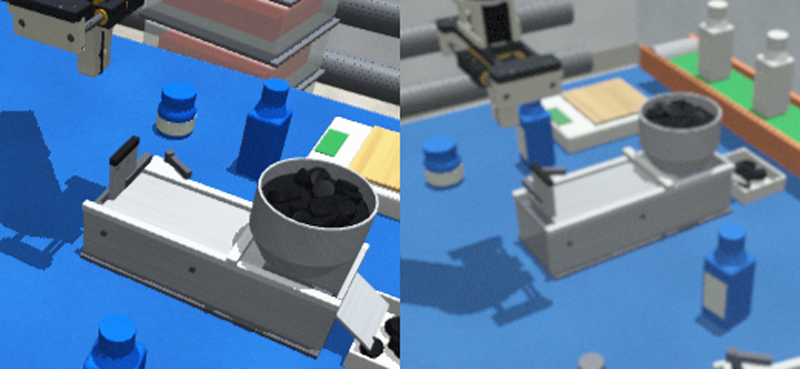

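The fingers (left half, about (90,70)) hang behind and above the plate, with clear space below. Now I'll lower them to z of about 0.11.

Call:
play_rows:
  motion:
    - {"x": 0,"y": 0,"z": 0.93,"rx": 0,"ry": 0,"rz": 0}
    - {"x": 0,"y": 0,"z": 0.93,"rx": 0,"ry": 0,"rz": 0}
    - {"x": 0,"y": 0,"z": 0.93,"rx": 0,"ry": 0,"rz": 0}
    - {"x": 0,"y": 0,"z": 0.93,"rx": 0,"ry": 0,"rz": 0}
    - {"x": 0,"y": 0,"z": 0.9,"rx": 0,"ry": 0,"rz": 0}
    - {"x": 0,"y": 0,"z": 0,"rx": 0,"ry": 0,"rz": 0}
    - {"x": 0,"y": 0,"z": 0,"rx": 0,"ry": 0,"rz": 0}

```text
clock: 4.2
tool_pos: [0.4839, 0.2351, 0.1119]
orientation: [-180.0, -0.0, 0.1]
force: [-0.7, -0.0, -0.8]
opening: 0.0008
gripper_force: 0.0
```

Call:
play_rows:
  motion:
    - {"x": 0.4,"y": 0,"z": 0,"rx": 0,"ry": 0,"rz": 0}
    - {"x": 0.4,"y": 0,"z": 0,"rx": 0,"ry": 0,"rz": 0}
    - {"x": 0.4,"y": 0,"z": 0,"rx": 0,"ry": 0,"rz": 0}
    - {"x": 0.4,"y": 0,"z": 0,"rx": 0,"ry": 0,"rz": 0}
    - {"x": 0,"y": 0,"z": 0,"rx": 0,"ry": 0,"rz": 0}

```text
clock: 4.82
tool_pos: [0.5244, 0.2343, 0.1109]
orientation: [180.0, 0.0, -0.0]
force: [0.1, 0.1, -0.7]
opening: 0.0003
gripper_force: 0.0
```

Call:
play_rows:
  motion:
    - {"x": 0.3,"y": 0,"z": 0,"rx": 0,"ry": 0,"rz": 0}
    - {"x": 0.3,"y": 0,"z": 0,"rx": 0,"ry": 0,"rz": 0}

```text
clock: 5.08
tool_pos: [0.5379, 0.2343, 0.1109]
orientation: [180.0, 0.1, 0.0]
force: [-5.8, 2.0, 3.2]
opening: 0.0005
gripper_force: 3.0
```

```bash
python3 - <<'E'
from plant import cams
import cv2
a=cams.snapshot("scene")[90:250,280:500]; b=cams.snapshot("side")[80:240,170:390]
cv2.imwrite("pics/m2.png",cv2.resize(cv2.hconcat([a,b]),(800,291),interpolation=cv2.INTER_CUBIC))
E
```

```text
(no output)
```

View pics/m2.png

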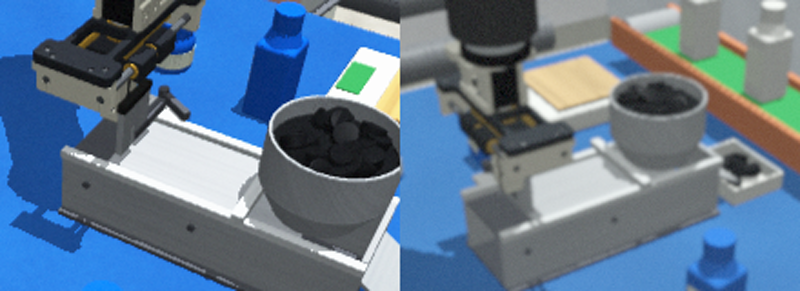

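The fingers are on the round plate's outer face (about 6 N) and it has begun to slide. I'll keep pushing.

Call:
play_rows:
  motion:
    - {"x": 0.3,"y": 0,"z": 0,"rx": 0,"ry": 0,"rz": 0}
    - {"x": 0.3,"y": 0,"z": 0,"rx": 0,"ry": 0,"rz": 0}
    - {"x": 0.3,"y": 0,"z": 0,"rx": 0,"ry": 0,"rz": 0}
    - {"x": 0.3,"y": 0,"z": 0,"rx": 0,"ry": 0,"rz": 0}
    - {"x": 0.2,"y": 0,"z": 0,"rx": 0,"ry": 0,"rz": 0}

```text
clock: 5.8
tool_pos: [0.5714, 0.2346, 0.1108]
orientation: [180.0, 0.2, 0.0]
force: [-12.6, 4.6, 7.9]
opening: 0.0007
gripper_force: 6.2
```

Call:
play_rows:
  motion:
    - {"x": 0.2,"y": 0,"z": 0,"rx": 0,"ry": 0,"rz": 0}
    - {"x": 0.2,"y": 0,"z": 0,"rx": 0,"ry": 0,"rz": 0}
    - {"x": 0,"y": 0,"z": 0,"rx": 0,"ry": 0,"rz": 0}

```text
clock: 6.18
tool_pos: [0.5829, 0.2348, 0.1109]
orientation: [-180.0, 0.1, 0.0]
force: [-4.7, 3.3, 1.8]
opening: 0.0004
gripper_force: 2.2
```

Call:
play_rows:
  motion:
    - {"x": 0.2,"y": 0,"z": 0,"rx": 0,"ry": 0,"rz": 0}
    - {"x": 0.2,"y": 0,"z": 0,"rx": 0,"ry": 0,"rz": 0}
    - {"x": 0,"y": 0,"z": 0,"rx": 0,"ry": 0,"rz": 0}

```text
clock: 6.55
tool_pos: [0.5864, 0.2346, 0.1109]
orientation: [179.9, 0.6, 0.0]
force: [-35.8, 8.0, 20.8]
opening: 0.0007
gripper_force: 17.5
```

The force fell to 5 N as the catch snapped, then rose to 36 N on the rigid stop. I'll back off, lift and check.

Call:
play_rows:
  motion:
    - {"x": -0.6,"y": 0,"z": 0,"rx": 0,"ry": 0,"rz": 0}
    - {"x": -0.9,"y": 0,"z": 0,"rx": 0,"ry": 0,"rz": 0}
    - {"x": -0.9,"y": 0,"z": 0,"rx": 0,"ry": 0,"rz": 0}
    - {"x": -0.9,"y": 0,"z": 0,"rx": 0,"ry": 0,"rz": 0}
    - {"x": -0.9,"y": 0,"z": -0.5,"rx": 0,"ry": 0,"rz": 0}
    - {"x": -0.9,"y": 0,"z": -1,"rx": 0,"ry": 0,"rz": 0}
    - {"x": 0,"y": 0,"z": -1,"rx": 0,"ry": 0,"rz": 0}
    - {"x": 0,"y": 0,"z": -1,"rx": 0,"ry": 0,"rz": 0}
    - {"x": 0,"y": 0,"z": -1,"rx": 0,"ry": 0,"rz": 0}
    - {"x": 0,"y": 0,"z": -1,"rx": 0,"ry": 0,"rz": 0}
    - {"x": 0,"y": 0,"z": 0,"rx": 0,"ry": 0,"rz": 0}

```text
clock: 7.92
tool_pos: [0.4672, 0.2349, 0.2507]
orientation: [-179.8, -0.2, -0.0]
force: [-0.5, -0.1, 0.2]
opening: 0.0007
gripper_force: 0.0
```

```bash
python3 - <<'E'
from plant import cams
import cv2
a=cams.snapshot("scene")[105:265,300:520]; b=cams.snapshot("side")[100:260,170:390]
cv2.imwrite("pics/m3.png",cv2.resize(cv2.hconcat([a,b]),(800,291),interpolation=cv2.INTER_CUBIC))
cv2.imwrite("pics/m4.png",cams.snapshot("scene"))
E
```

```text
(no output)
```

View pics/m3.png

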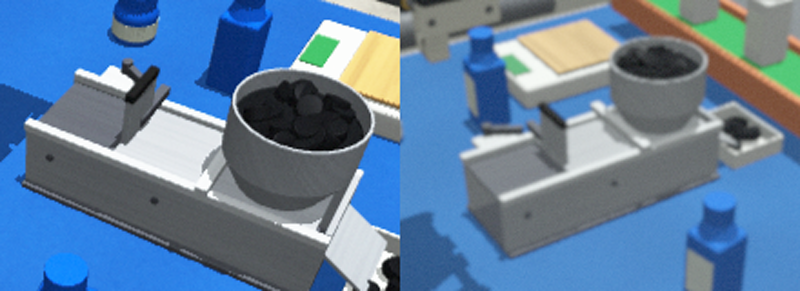

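View pics/m4.png

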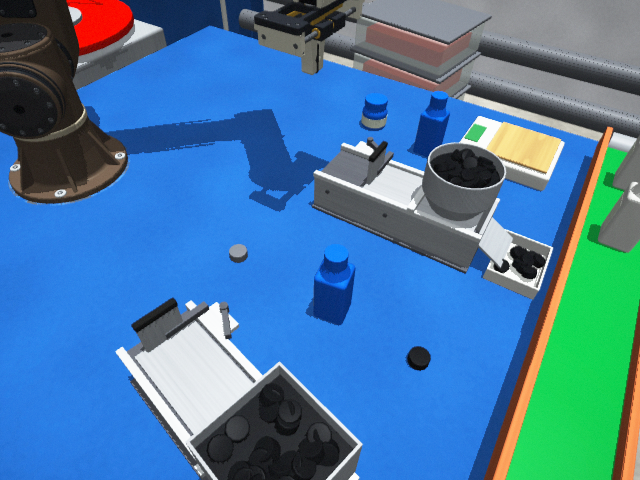

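The round gate's plate is now well in, near (378,152), and stayed there after release. Its catch lies along its original line. The square gate is unchanged at (155,315) and the arm is clear.

```bash
python3 -c "
from plant import workorder
print(workorder.close_job())"
```

```text
the job is handed in; nothing more can be done
None
```

The round hopper's gate is pushed home against its stop and released; the force drop and the last pictures indicate its catch snapped in. The square hopper's gate was left open and untouched, and the job is handed in.

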